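Check the measuring tweezers on the reference block

ROBOT

A 7-joint arm with a two-finger parallel gripper is mounted at the origin on a cart in front of the work surface, level with it; the furniture and walls round the work are solid. World frame = base frame: x ahead of the robot, y to its left, z up, the work surface at z = 0. Lengths are in m, angles in rad, forces in N, time in s.
With the tool pointing down it reaches from about 0.4 to 0.85 m from the base axis. Payload 4.5 kg.
Tool frame: the origin (TCP) lies midway between the tips of the shut fingers; the grasp point (between the pads) lies 19 mm behind it (arm.tcp_to_grasp is the distance from the TCP to the grasp point, in m); z points along the fingers, y is the line along which they close (so a half turn about z gives the same grasp; the last joint's range is limited). The gripper opens to 85 mm and grips with 20 to 120 N. Pads are 22 mm wide; open, the fingers measure 114 mm over their backs; the gripper's body (76 mm by 85 mm) begins 54 mm behind the grasp point. The pads swing forward as they close: fully open they stand 13 mm farther back than shut.
Start: joints at [1.208, 0.689, -0.195, 1.565, 0.157, 0.902, -0.215], TCP at [0.242, -0.576, 0.231] pointing down, gripper open.
Joint ranges: [-3.01, 3.01], [-0.46, 2.08], [-1.47, 1.51], [0.13, 2.56], [-1, 4.14], [0.04, 2.09], [-2.66, 2.66]. Speed limits (rad/s): [2.57, 2.57, 3.14, 3.14, 3.14, 3.14, 3.14].

INTERFACE

Orientations are given as a unit quaternion [x, y, z, w].
In Python, from cell import arm, imaging, workorder gives the robot as it stands. Calls block until the motion is done:
- arm.goto(position, orientation): joint-space move of the TCP to a pose.
- arm.line_to(position, frame=None, rate=0.15, f_stop=None): straight line of the TCP; frame=None keeps the orientation; rate is the mean speed in m/s. With f_stop (N) it stops when the force on the tool has changed by that much, and returns True; else False.
- arm.set_joints(angles): joint-space move.
- arm.grip(opening, newtons=None): opening from 0.0 (shut) to 1.0 (fully open); newtons is the grip in N (None keeps the last); returns when the fingers have stopped.
- arm.wait(seconds).
- arm.ik(position, orientation): joint angles nearest the present ones, or None.
- imaging.snapshot(name): name is "side" or "top"; returns a dict with "frame" (480x640x3 uint8, red, green, blue), "fx", "fy", "cx", "cy" (pixels), "dist_coeffs" ([k1, k2, p1, p2, k3] as OpenCV has them; the pictures are not rectified), "R" (3x3) and "t" (3): a world point X has camera coordinates R X + t. Camera axes: x right, y down, z forward; pixel columns grow to the right and rows downward; lengths in m; the calibration is good to about 2 mm. A picture is of the moment at which its call begins. There is no depth.
A pose or a line that the arm cannot do raises arm.MotionError and nothing moves.
- workorder.finish_job(): hands the job in; it is judged then, once.
Readings, each from a call of its own:
- arm.current_t(): time.
- arm.current_joint_positions(): joint angles.
- arm.current_joint_vel(): joint speeds.
- arm.current_effort(): joint torques, N m.
- arm.current_position(): TCP position.
- arm.current_eef_rot(): TCP orientation.
- arm.current_ft_force(): force on the tool from outside, world axes, zero at the start.
- arm.current_torque(): the same for the moment, N m.
- arm.current_finger_gap(): opening from 0.0 (shut) to 1.0 (fully open).
- arm.current_grasp_force(): force on a finger pad.
Only numpy, scipy, OpenCV 4.12 (cv2) and the standard library are available. Lean on these libraries where they do the work, as an engineer would, in place of code of your own. Each camera call takes 0.05 s, during which the arm holds its last target. There are 200 camera calls.

TASK

Check the cordless measuring tweezers on the reference block: lift them out of their rest by the blue grips, and in the air squeeze them until the tips stand as far apart as the middles of the block's two gold contacts (14 mm), steady for a second. Only then, with the gap kept so that nothing scrapes the gold, lower both tips gently onto the two contacts until both have sunk part-way, about half their 6 mm travel, not to the stops. Finish while holding them like that, roughly level in the gripper, steady and at the same gap; nothing is put down or let go, and the other things on the bench stay where they are.

Things in the scene. Friction and masses are not known exactly. Their poses are not given: they have to be found in the camera images.
- tweezers: cordless measuring tweezers, 159 mm, about 50 g: white housing with display, black rear cap, two sprung arms with blue ribbed grips, thin steel tips bent down in front. Start: level in the rest. Origin on the housing's underside, 84 mm ahead of the rear end; x forward to the tips, y to the left arm, z up. Housing x = -84 to 0, 14 mm high; blue grips x = 7 to 37, z = -2 to 16 mm; tips at x = 75 mm
- grip (a point): middle between the blue grips (x = 22, z = 7 mm on the tweezers): take them here from above, fingers closing along the tweezers' y. Outer faces 33.5 mm apart here when open; parallel and 26 mm apart when the tips are 14 mm apart. The tips' lowest points lie 53 mm ahead of and 28.5 mm below this point
- jaw_l (a joint): squeeze, rad; both arms move together. 0 = sprung open, tip centres 26 mm apart; tip gap = 26 mm - 290 mm x value, so 0.0414 = 14 mm; 0.079 = tips touching. The distance of the grips' outer faces shrinks by 183 mm x value. The spring takes about 5 N on each grip to start, 14 N at 14 mm, and opens the arms again when let go
- tip_l (a point): lowest point of the left (+y) steel tip, 3 mm round with a short red sleeve above, on its centre line
- tip_r (a point): lowest point of the right (-y) tip, on its centre line
- rest: grey cradle fixed on the bench, 100x56 mm, two saddles 45 mm high (at x = -65 and -20 mm), cheeks 12 mm higher, 3 mm or more of side play for the tweezers. Origin on the bench under the tweezers' origin, same axes, to a few mm; grips and tips stick out freely in front of it (+x)
- ref_block: reference block fixed on the bench: grey case (x = -24 to 36, y = -33 to 33 mm) with a black top plate at z = 28 mm, a white resistor (top z = 34 mm) and two gold contacts near its -x edge, which faces the robot. Origin on the bench; z up. The tweezers come from its -x side, their x along the block's x
- contact_l_top (a point): centre of the top of the block's left (+y) gold contact: 10 mm wide, flat, at x = -8, y = +7 mm on the block, 35 mm above the bench when free; it moves down as it is pressed
- contact_r_top (a point): the same for the right gold contact, y = -7 mm; the centres are 14 mm apart
- contact_l (a joint): how far the left contact is pressed down, m: 0 free, 0.006 at its stop; light spring, 0.15 N at first and 0.12 N more per mm
- contact_r (a joint): the same for the right contact
- meter: bystander to be left alone: orange multimeter, 140x72x46 mm
- calliper: bystander to be left alone: digital calliper, 66x153x13 mm
- marker_blue: bystander to be left alone: blue marker pen, 136 mm long
- steel_tweezers: bystander to be left alone: small plain steel hand tweezers, 120 mm long, not the ones to use
- ipa_bottle: bystander to be left alone: white bottle with red cap, 60 mm wide, 150 mm tall
Things that resemble listed ones, but are neither listed nor needed, are in the scene too. What is shaped like the ref_block but green or turquoise is not meant.

How it is judged:
On the way:
1. the tweezers are out of the rest, held in the air by the fingers, touching neither rest nor block, with the tips 12 to 16 mm apart, for half a second (distance between tip_l and tip_r between 0.012 and 0.016 m and height (world z) of tweezers above 0.055 m and contact force between tweezers and rest below 0.05 N and contact force between tweezers and ref_block below 0.05 N and contact force between tweezers and the fingers above 1 N), for 0.5 s.
At the end, for the whole second after the job is handed in: The fingers hold the tweezers, level within 17 degrees, off the rest and still; the tips are 12 to 16 mm apart, and the tweezers press both gold contacts 1 to 5.5 mm down (of 6 mm) (distance between tip_l and tip_r between 0.012 and 0.016 m and contact force between tweezers and contact_l above 0.1 N and contact force between tweezers and contact_r above 0.1 N and value of joint contact_l between 0.001 and 0.0055 m and value of joint contact_r between 0.001 and 0.0055 m and contact force between tweezers and the fingers above 1 N and contact force between tweezers and rest below 0.05 N and angle between tweezers's own z axis and vertical below 0.3 rad and height (world z) of tweezers above 0.04 m and linear speed of tweezers below 0.01 m/s and angular speed of tweezers below 0.15 rad/s and velocity of joint jaw_l between -0.03 and 0.03 rad/s); the arm keeps its last pose, push and grip.
It fails at once if the tweezers touch a gold contact while the tips are not set to the gap (less than 10.5 or more than 17.5 mm apart) ((contact force between tweezers and contact_l above 0.1 N or contact force between tweezers and contact_r above 0.1 N) and (distance between tip_l and tip_r below 0.0105 m or distance between tip_l and tip_r above 0.0175 m)).
It fails at once if a gold contact is pressed with more than 8 N (contact force between tweezers and contact_l above 8 N or contact force between tweezers and contact_r above 8 N).
It fails at once if a bystander is moved by more than 20 mm (distance of any of meter, calliper, marker_blue, steel_tweezers, ipa_bottle from where it was at the start of the episode above 0.02 m).
It also fails if it takes over 42 s, if anything falls off the work surface, if the arm or the gripper's body presses on something with over 40 N, if the wrist force passes 120 N, or if a joint passes its speed limit or range.

## Working session

There is one attempt and no reset: what is moved stays moved. The work goes in short steps, each a Python script; the robot and the scene stay as the last script left them, time stands still between calls to the robot, and variables do not carry over. Pictures are saved under pics/ and viewed, at most 10 in all, crops included, and the job is handed in when it is done.

```bash
mkdir -p pics; ls
cat > h.py <<'E'
import numpy as np, cv2
from cell import arm, imaging, workorder
def snap(n):
    s=imaging.snapshot(n); s['K']=np.array([[s['fx'],0,s['cx']],[0,s['fy'],s['cy']],[0,0,1.]]); s['R']=np.array(s['R']);s['t']=np.array(s['t']);s['d']=np.array(s['dist_coeffs'],float); return s
def ray(s,uv):
    p=cv2.undistortPoints(np.array(uv,float).reshape(-1,1,2),s['K'],s['d']).reshape(-1,2)
    d=np.c_[p,np.ones(len(p))]@s['R']; return -s['R'].T@s['t'],d
def onz(s,uv,z):
    o,d=ray(s,uv); return o+d*((z-o[2])/d[:,2])[:,None]
def proj(s,X):
    return cv2.projectPoints(np.array(X,float).reshape(-1,1,3),cv2.Rodrigues(s['R'])[0],s['t'],s['K'],s['d'])[0].reshape(-1,2)
def save(s,n): cv2.imwrite('pics/'+n,s['frame'][:,:,::-1])
E
python3 - <<'E'
from h import *
for n in('top','side'):
    s=snap(n); save(s,n+'0.png'); print(n,-s['R'].T@s['t'],s['R'].round(3).tolist(),s['fx'])
print(arm.current_t(),arm.current_eef_rot(),arm.tcp_to_grasp)
E
```

```text
pics
top [ 0.31831776 -0.07725363  1.43404958] [[0.029, -1.0, 0.01], [-0.981, -0.031, -0.194], [0.194, -0.004, -0.981]] 615.1258289015481
side [1.18259457 0.47070844 1.18298721] [[-0.675, 0.738, -0.014], [0.603, 0.54, -0.587], [-0.426, -0.405, -0.809]] 560.4371067878279
0.1 [ 9.80380030e-01  1.97114795e-01 -2.16732432e-04 -8.41349546e-04] 0.0187
```

View pics/top0.png

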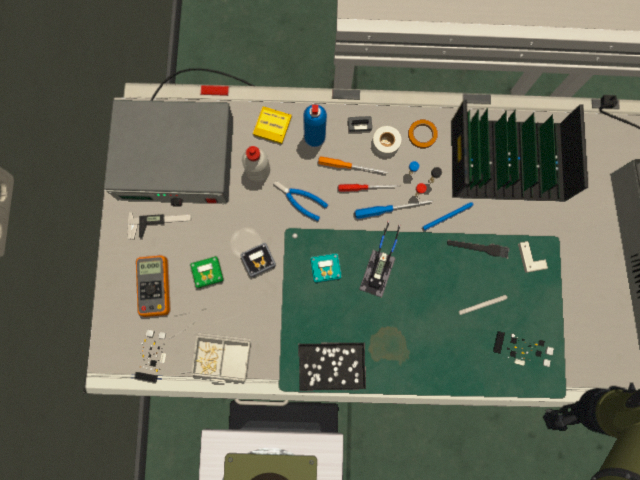

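View pics/side0.png

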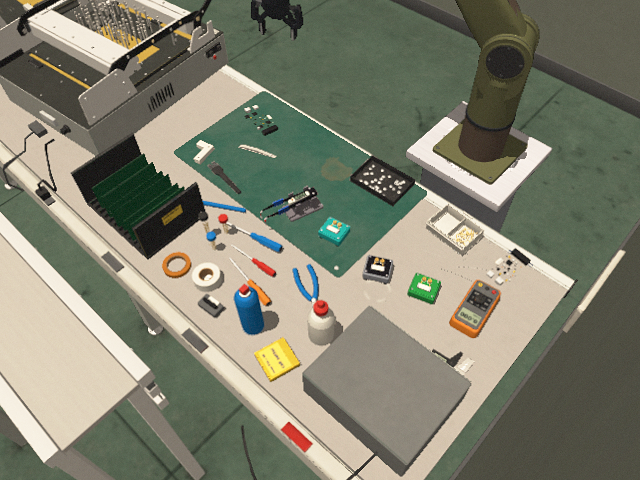

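The top view shows the tweezers in the grey rest at about (380,265) with their tips towards (390,228). The grey/black block is at (258,260); the green and turquoise ones are lookalikes. I'll enlarge both places in both views.

Run:
```python
import cv2,numpy as np
t=cv2.imread('pics/top0.png');s=cv2.imread('pics/side0.png')
c=lambda im,x,y,w,h:cv2.resize(im[y:y+h,x:x+w],(400,300),interpolation=cv2.INTER_CUBIC)
cv2.imwrite('pics/z0.png',np.vstack([np.hstack([c(t,330,222,100,75),c(t,230,240,54,40)]),np.hstack([c(s,250,170,100,75),c(s,350,248,54,40)])]))
```

```text
(no output)
```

View pics/z0.png

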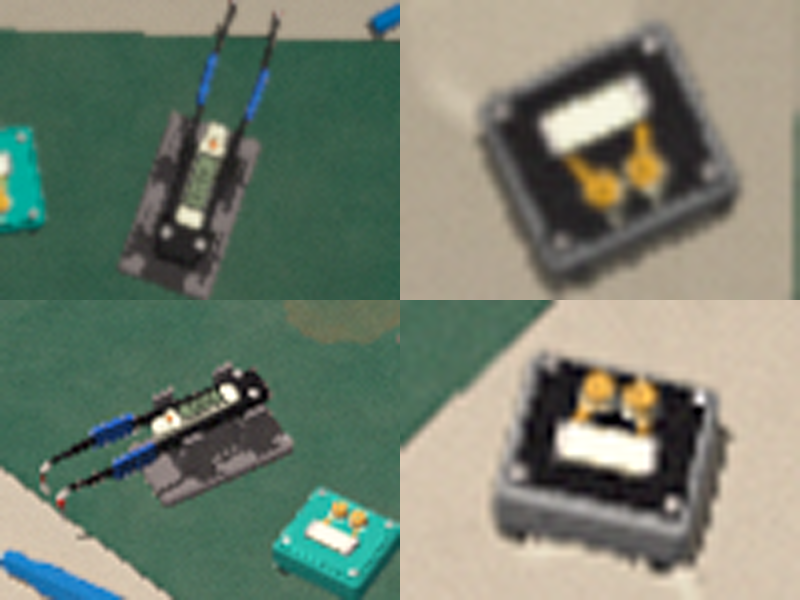

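The crops show the blue grips and red-sleeved tips clearly. On the block, the left contact is at top crop (602,190), the right one at (645,168), and four corner screws are visible.

Run:
```python
from h import *
S={n:snap(n) for n in('top','side')}
def un(x,y,w,h,pts,ox=0,oy=0): return [((px-ox+.5)*w/400+x-.5,(py-oy+.5)*h/300+y-.5) for px,py in pts]
scr={'top':un(230,240,54,40,[(650,45),(500,112),(563,240),(710,172)],400),'side':un(350,248,54,40,[(548,366),(697,400),(672,503),(520,470)],400,300)}
con={'top':un(230,240,54,40,[(602,190),(645,168)],400),'side':un(350,248,54,40,[(640,395),(598,386)],400,300)}
box={'top':(330,222,100,75),'side':(250,170,78,75)}
for n,s in S.items():
    c=onz(s,scr[n],.028); k=onz(s,con[n],.035)
    print(n,'plate',c.mean(0)[:2].round(4),'contacts',k[:,:2].round(4).tolist(),'dist',np.linalg.norm(k[0]-k[1]).round(4))
    d=c.mean(0)-k.mean(0); l=k[0]-k[1]
    print('  yaw from x',np.degrees(np.arctan2(d[1],d[0])).round(1),'from y',np.degrees(np.arctan2(-l[0],l[1])).round(1),'edges',[np.degrees(np.arctan2(*(c[(i+1)%4]-c[i])[[1,0]])).round(1) for i in range(4)])
    x,y,w,h=box[n]; f=s['frame'][y:y+h,x:x+w]; hsv=cv2.cvtColor(f,cv2.COLOR_RGB2HSV)
    m=cv2.inRange(hsv,(105,130,60),(125,255,255)); q,L,st,ce=cv2.connectedComponentsWithStats(m)
    for i in range(1,q):
        if st[i,4]<12: continue
        P=onz(s,np.argwhere(L==i)[:,::-1]+[x,y],.055); v=np.linalg.svd(P[:,:2]-P[:,:2].mean(0))[2][0]
        print('  blue',st[i].tolist(),P.mean(0).round(4),np.degrees(np.arctan2(v[1],v[0])).round(1))
    wm=cv2.inRange(hsv,(0,0,170),(179,60,255)); a=np.argwhere(wm)[:,::-1]+[x,y]
    P=onz(s,a,.059); print('  white',len(a),P.mean(0).round(4))
```

```text
top plate [0.5396 0.0481] contacts [[0.5236, 0.0479], [0.5309, 0.0349]] dist 0.0149
  yaw from x 28.3 from y 29.0 edges [np.float64(116.1), np.float64(-151.1), np.float64(-63.3), np.float64(27.6)]
  blue [49, 13, 5, 13, 26] [ 0.5837 -0.2348  0.055 ] 163.6
  blue [61, 17, 6, 13, 27] [ 0.5751 -0.2635  0.055 ] 160.2
  white 726 [ 0.6122 -0.2252  0.059 ]
side plate [0.5394 0.048 ] contacts [[0.5245, 0.0484], [0.5311, 0.0358]] dist 0.0142
  yaw from x 26.7 from y 27.4 edges [np.float64(116.5), np.float64(27.0), np.float64(-62.5), np.float64(-153.0)]
  blue [23, 29, 10, 7, 38] [ 0.5746 -0.2624  0.055 ] -14.8
  blue [28, 36, 11, 9, 34] [ 0.5833 -0.2341  0.055 ] -8.8
  white 580 [ 0.6555 -0.2178  0.059 ]
```

```bash
cat >> h.py <<'E'
from scipy.spatial.transform import Rotation as Ro
def Q(yaw): return (Ro.from_euler('z',yaw,degrees=True)*Ro.from_euler('x',180,degrees=True)).as_quat()
G=np.array([.5791,-.2487]); GY=-17.0
C=np.array([.5275,.0418]); CY=27.5
E
python3 - <<'E'
from h import *
for off in (0,180):
    for p,y in((G,GY),(C,CY)):
        u=np.array([np.cos(np.radians(y)),np.sin(np.radians(y))])
        if p is C: p=p-.053*u
        for z in (.031,.2): 
            j=arm.ik([*p,z],Q(y+off)); print(off,z,None if j is None else np.round(j,2))
E
```

```text
0 0.031 [ 0.3   0.97  0.05  1.68 -0.09  0.5  -1.45]
0 0.2 [ 0.3   0.73  0.06  1.59 -0.05  0.82 -1.49]
0 0.031 [-0.13  0.88 -0.01  2.13  0.05  0.13 -1.27]
0 0.2 [-0.05  0.55 -0.12  2.03  0.12  0.57 -1.35]
180 0.031 [ 0.64  1.03 -0.59  1.66  0.81  0.72  0.92]
180 0.2 [ 0.75  0.84 -0.8   1.56  0.67  1.04  1.03]
180 0.031 [ 0.12  0.9  -0.41  2.12  1.12  0.36  0.81]
180 0.2 [ 0.56  0.85 -1.26  2.    0.95  1.06  0.9 ]
```

Run:
```python
from h import *
arm.goto([*G,.16],Q(GY)); print(arm.current_t())
arm.line_to([*G,.031],rate=.12); print(arm.current_t(),arm.current_ft_force())
save(snap('side'),'s1.png')
arm.grip(.34,30); print(arm.current_t(),arm.current_finger_gap(),arm.current_grasp_force(),arm.current_ft_force(),arm.current_position())
save(snap('side'),'s2.png'); save(snap('top'),'t2.png')
import cv2
c=lambda f,x,y:cv2.resize(cv2.imread('pics/'+f)[y:y+75,x:x+100],(400,300),interpolation=cv2.INTER_CUBIC)
cv2.imwrite('pics/z1.png',np.hstack([c('s2.png',245,170),c('t2.png',330,215)]))
```

```text
1.9333
3.1583 [ 0.31726887 -0.69468931  0.85805348]
3.7833 0.34332466613336354 8.873974978923798 [-0.46659444 -0.68252251  1.34059307] [ 0.5792895  -0.24881004  0.03119843]
```

View pics/z1.png

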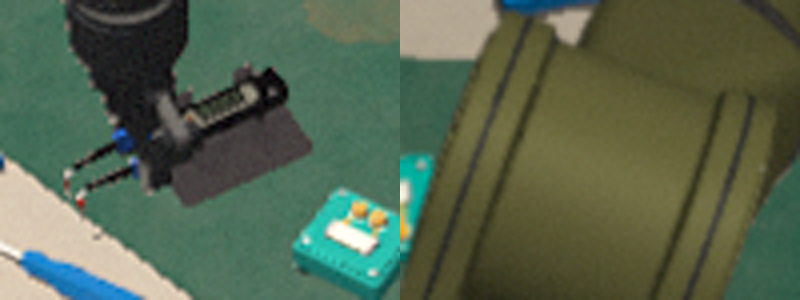

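The fingers are on the blue grips (side view) and the tips are free. Now lift, then squeeze in the air.

Run:
```python
from h import *
arm.line_to([*G,.14],rate=.08); print(arm.current_t(),arm.current_finger_gap(),arm.current_grasp_force())
arm.grip(.306); arm.wait(.7); print(arm.current_t(),arm.current_finger_gap(),arm.current_grasp_force(),arm.current_ft_force())
s=snap('side'); save(s,'s3.png')
p=proj(s,[[*G,.15]])[0].astype(int)
print(p); f=cv2.imread('pics/s3.png'); x,y=p-[75,45]
cv2.imwrite('pics/z3.png',cv2.resize(f[y:y+90,x:x+120],(800,600),interpolation=cv2.INTER_CUBIC)); print(x,y)
```

```text
5.3917 0.3437860551433423 8.862966746091843
6.3083 0.3132938818400882 12.316597402095795 [ 0.33842637  0.62027248 -0.3443474 ]
[277 181]
202 136
```

View pics/z3.png

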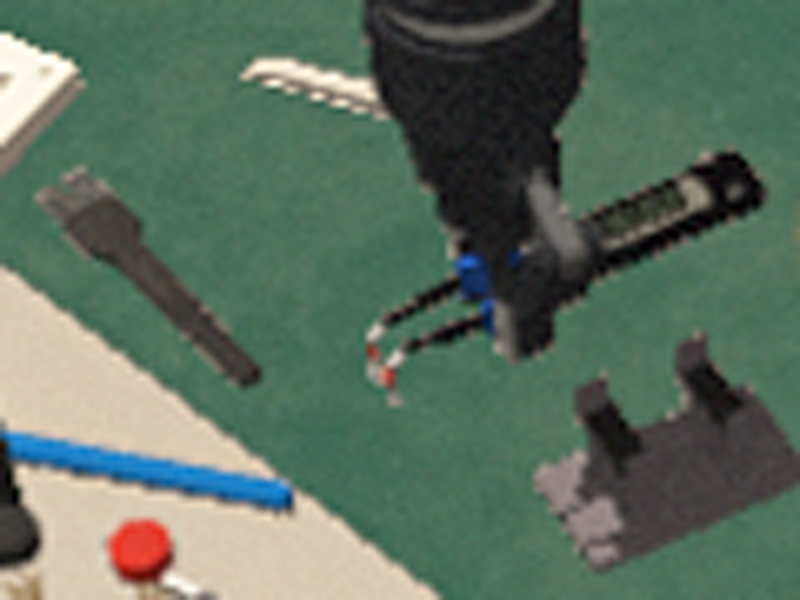

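The tweezers are clear of the rest and level. The red sleeves are at side pixels (260.5,192.5) and (257.8,188.8). The gap is still slightly wide at about 15–16 mm, so I'll squeeze a little more and compare the tip positions with those in the rest.

```bash
cat >> h.py <<'E'
def reds(f,s,c,r=14):
    x,y=np.round(c).astype(int)-r; f=f[y:y+2*r,x:x+2*r].astype(float)
    w=np.clip(f[...,0]-np.maximum(f[...,1],f[...,2])-25,0,None)
    yy,xx=np.nonzero(w); ww=w[yy,xx]; P=np.c_[xx,yy].astype(np.float32)
    if len(P)<2: return None
    _,l,_=cv2.kmeans(P,2,None,(3,50,.01),10,cv2.KMEANS_PP_CENTERS); l=l[:,0]
    return np.array([np.average(P[l==i],0,ww[l==i]) for i in(0,1)])+[x,y], w.sum()
E
python3 - <<'E'
from h import *
arm.grip(.2945); arm.wait(.8); print(arm.current_t(),arm.current_finger_gap(),arm.current_grasp_force(),arm.current_position())
s=snap('side'); save(s,'s4.png')
u=np.array([np.cos(np.radians(GY)),np.sin(np.radians(GY))])
for n,z in(('s0',.0305),('s2',.0305),('s3',.1395),('s4',.1395)):
    f=cv2.imread('pics/'+('side0' if n=='s0' else n)+'.png')[:,:,::-1]
    c=proj(s,[[*(G+.053*u),z]])[0]; r=reds(f,s,c)
    if r is None: print(n,'none');continue
    X=onz(s,r[0],z)[:,:2]; d=X[0]-X[1]
    print(n,c.round(1),r[0].round(1).tolist(),X.round(4).tolist(),'gap',np.linalg.norm(d).round(4),'fwd',((X.mean(0)-G)@u).round(4),'lat',((X.mean(0)-G)@[-u[1],u[0]]).round(4))
E
```

```text
7.375 0.29930163985648195 13.606359511613846 [ 0.5790897  -0.24868302  0.13997665]
s0 [263.2 219.8] [[264.7, 220.2], [260.0, 214.2]] [[0.6281, -0.2603], [0.6225, -0.2837]] gap 0.0241 fwd 0.051 lat -0.0088
s2 [263.2 219.8] [[264.7, 220.2], [261.0, 215.6]] [[0.6281, -0.2602], [0.6238, -0.2786]] gap 0.0189 fwd 0.0508 lat -0.0061
s3 [258.8 192.4] [[259.6, 191.9], [257.4, 188.3]] [[0.6272, -0.2639], [0.6229, -0.2766]] gap 0.0134 fwd 0.0503 lat -0.0072
s4 [258.8 192.4] [[259.8, 191.7], [257.5, 188.7]] [[0.6265, -0.2642], [0.6234, -0.2754]] gap 0.0116 fwd 0.05 lat -0.0068
```

```bash
cat >> h.py <<'E'
CU=np.array([np.cos(np.radians(CY)),np.sin(np.radians(CY))]); CL=np.array([-CU[1],CU[0]]); PT=C-.053*CU
E
python3 - <<'E'
from h import *
s0=snap('side'); u=np.array([np.cos(np.radians(GY)),np.sin(np.radians(GY))]); l=np.array([-u[1],u[0]])
r=reds(s0['frame'],s0,proj(s0,[[*(G+.053*u),.1395]])[0])[0]
for h in(.006,.010,.014,.018):
    X=onz(s0,r,.1323+h)[:,:2].mean(0)-arm.current_position()[:2]; print(h,(X@u).round(4),(X@l).round(4))
arm.goto([*PT,.14],Q(CY)); print(arm.current_t())
arm.line_to([*PT,.0577],rate=.08); arm.wait(.3); print(arm.current_t(),arm.current_position(),arm.current_finger_gap(),arm.current_grasp_force(),arm.current_ft_force())
s=snap('side'); save(s,'s5.png'); t=snap('top'); save(t,'t5.png')
c=proj(s,[[*C,.06]])[0]; r=reds(s['frame'],s,c,10)[0]; print(c,r)
for h in(.006,.010,.014,.018):
    X=onz(s,r,.050+h)[:,:2].mean(0)-arm.current_position()[:2]; print(h,(X@CU).round(4),(X@CL).round(4))
o=[]
for q,n in((s,'s5'),(t,'t5')):
    x,y=np.round(proj(q,[[*C,.04]])[0]).astype(int)-[24,36]
    print(n,x,y); o.append(cv2.resize(q['frame'][y:y+72,x:x+48,::-1],(400,600),interpolation=cv2.INTER_CUBIC))
cv2.imwrite('pics/z5.png',np.hstack(o))
E
```

```text
0.006 0.0496 -0.0078
0.01 0.0508 -0.0044
0.014 0.0521 -0.0011
0.018 0.0533 0.0022
8.5667
10.0417 [0.4806483  0.0173396  0.05796788] 0.2983215519344747 13.593390583992004 [ 0.22835317 -0.2901411  -0.61341894]
[379.80987809 253.73805066] [[378.46153846 260.07051282]
 [379.90521327 252.18009479]]
0.006 0.0574 -0.0003
0.01 0.0601 -0.0
0.014 0.0629 0.0002
0.018 0.0656 0.0005
s5 355 222
t5 235 227
```

View pics/z5.png

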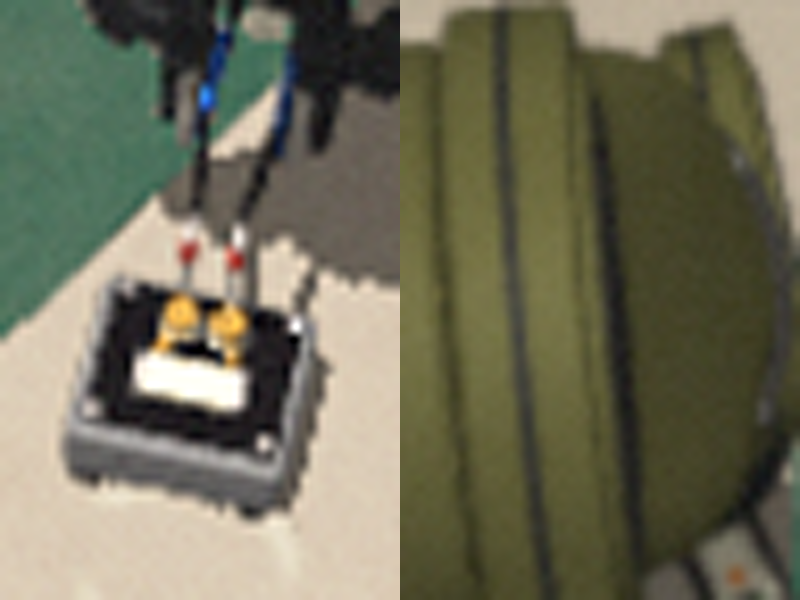

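The side crop shows the sleeves at about (377.1,251.5) and (382.7,252.5). They are as far apart as the two gold contacts, so the gap is about 14 mm, and they sit just above the contacts. I'll convert those pixels into an offset.

Run:
```python
from h import *
s=snap('side'); f=s['frame'].astype(float)
x,y=355,222; sub=f[20+y:36+y,x:x+48]; # rows above the gold
R,Gc,B=sub[...,0],sub[...,1],sub[...,2]
w=np.clip(R-np.maximum(Gc,B)-25,0,None)*(abs(Gc-B)<35)
P=[]
for a,b in((18,25),(25,32)):
    ww=w[:13,a:b]; yy,xx=np.mgrid[:13,a:b]; P.append([x+np.average(xx,weights=ww),y+20+np.average(yy,weights=ww)])
print(np.round(P,2),arm.current_position())
g=f[y+30:y+46,x:x+48]; 
p=np.array(arm.current_position())
for h in(.012,.015,.018):
    X=onz(s,P,p[2]-.0077+h)[:,:2]; d=X-C; print(h,'fwd err',(d@CU).round(4),'lat',(d@CL).round(4))
con=[(355+182/8.333-.4,222+315/8.333-.4),(355+229/8.333-.4,222+322/8.333-.4)]
d=onz(s,con,.035)[:,:2]-C; print('contacts',(d@CU).round(4),(d@CL).round(4))
```

```text
[[377.1  251.8 ]
 [382.55 252.64]] [0.48058071 0.01732228 0.05781363]
0.012 fwd err [-0.0025 -0.0034] lat [-0.0074  0.0059]
0.015 fwd err [-0.0004 -0.0013] lat [-0.0071  0.0061]
0.018 fwd err [0.0017 0.0008] lat [-0.0069  0.0063]
contacts [0.0014 0.0004] [-0.0064  0.0076]
```

Run:
```python
from h import *
T=PT+.001*CU+.0008*CL
arm.line_to([*T,.0500],rate=.05)
def m():
    arm.wait(.25); a=[]
    for _ in range(8): arm.wait(.02); a.append(arm.current_ft_force())
    return np.mean(a,0).round(2),np.std(a,0).round(2)
print(arm.current_t(),*m(),arm.current_finger_gap(),arm.current_grasp_force())
for z in(.0475,.0455,.0440,.0425,.0410,.0397):
    r=arm.line_to([*T,z],rate=.02,f_stop=3); print(z,r,arm.current_position()[2].round(4),*m())
    if r: break
print(arm.current_t(),arm.current_finger_gap(),arm.current_grasp_force())
s=snap('side'); save(s,'s6.png'); x,y=355,222
cv2.imwrite('pics/z6.png',cv2.resize(s['frame'][y:y+60,x:x+48,::-1],(480,600),interpolation=cv2.INTER_CUBIC))
```

```text
10.5 [ 0.    0.24 -0.89] [0.44 0.51 0.63] 0.2993939117594495 13.592873811721802
0.0475 False 0.0473 [-0.03 -0.18 -0.49] [0.44 0.52 0.42]
0.0455 False 0.0453 [ 0.14 -0.01 -0.59] [0.5  0.45 0.51]
0.044 False 0.0439 [ 0.06  0.03 -0.44] [0.29 0.25 0.53]
0.0425 False 0.0425 [0.28 0.02 0.34] [0.24 0.58 0.33]
0.041 False 0.0409 [ 0.3  -0.09  0.31] [0.43 0.72 0.51]
0.0397 False 0.0396 [0.17 0.02 0.83] [0.25 0.51 0.41]
14.7083 0.29918512179855167 13.569400906562805
```

View pics/z6.png

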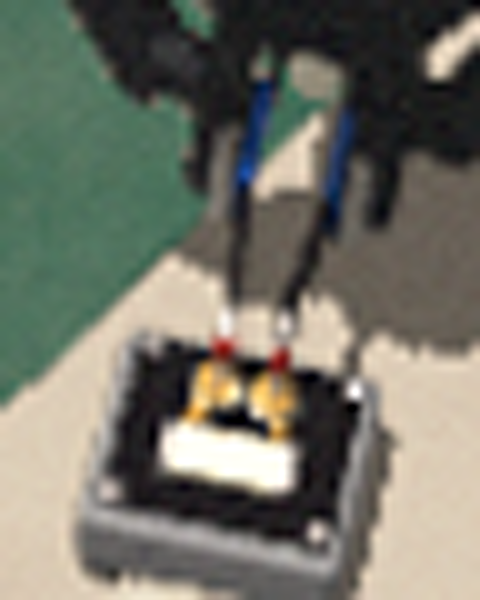

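Both tips are standing on the gold contacts. A longer force average will confirm how deep they have sunk.

Run:
```python
from h import *
a=[]
for _ in range(120): arm.wait(.025); a.append(arm.current_ft_force())
a=np.array(a); print(a.mean(0).round(3),(a.std(0)/11).round(3),arm.current_t(),arm.current_torque(),arm.current_finger_gap(),arm.current_position())
```

```text
[ 0.378 -0.081  0.617] [0.046 0.047 0.041] 17.7583 [-0.00045674 -0.09356305 -0.05733813] 0.293923092162645 [0.48101129 0.01850968 0.03970714]
```

```bash
python3 -c "
from h import *
print(workorder.finish_job())"
```

```text
the job is handed in; nothing more can be done
None
```

I handed the job in at about 18 s of the 42 s allowed: the tweezers are held level with both tips on the gold contacts, sunk about 3–4 mm of 6 mm by height and force, at a tip gap of about 13–14 mm by camera and finger opening; the final verdict wasn't shown.

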